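Close the flower press in cross order

TASK

Close the big flower press with the white top board and the four brass wing nuts: turn each nut clockwise, a bit under a quarter turn, until it reaches its stop and its wings lie along the red line on the board. Work crosswise so the top board comes down evenly: tighten one nut fully, then the one diagonally opposite, and only then the other two. Do not disturb the white candle jar, and let go of everything at the end.

Things in the scene. Friction and masses are not known exactly. Their poses are not given: they have to be found in the camera images.
- press: big flower press, fixed: square plywood base and white top board 190 mm wide, card layers between. Origin on the table under its centre, x and y along its sides. Top board's upper face is 61 mm up, sinking about 3 mm as nuts tighten. By each nut a red line along the press's x runs from under it towards the middle. The small dark press with steel nuts is finished: not part of this.
- nut_a_wings (a point): middle of the wings of brass wing nut a, on its axis, about 27 mm above the top board's face. Wings: a straight bar 46 mm long (this point's x axis, turning with the nut), 10 mm thick (its y), 20 mm high, over a collar 28 mm across at the foot. Stands at (+70, +70) mm (x, y) on the press, diagonally opposite nut c. Pinch from above across the 10 mm.
- nut_a (a joint): turn of nut a in rad, growing clockwise seen from above; starts between 0 and 0.35 (loose), hard stop at 1.5 (tight: wings parallel to the press's x and the red line). Turns stiffly (0.06 N m) and stays where it is left.
- nut_b_wings (a point): middle of the wings of brass wing nut b, on its axis, about 27 mm above the top board's face. Wings: a straight bar 46 mm long (this point's x axis, turning with the nut), 10 mm thick (its y), 20 mm high, over a collar 28 mm across at the foot. Stands at (+70, -70) mm (x, y) on the press, diagonally opposite nut d. Pinch from above across the 10 mm.
- nut_b (a joint): turn of nut b in rad, growing clockwise seen from above; starts between 0 and 0.35 (loose), hard stop at 1.5 (tight: wings parallel to the press's x and the red line). Turns stiffly (0.06 N m) and stays where it is left.
- nut_c_wings (a point): middle of the wings of brass wing nut c, on its axis, about 27 mm above the top board's face. Wings: a straight bar 46 mm long (this point's x axis, turning with the nut), 10 mm thick (its y), 20 mm high, over a collar 28 mm across at the foot. Stands at (-70, -70) mm (x, y) on the press, diagonally opposite nut a. Pinch from above across the 10 mm.
- nut_c (a joint): turn of nut c in rad, growing clockwise seen from above; starts between 0 and 0.35 (loose), hard stop at 1.5 (tight: wings parallel to the press's x and the red line). Turns stiffly (0.06 N m) and stays where it is left.
- nut_d_wings (a point): middle of the wings of brass wing nut d, on its axis, about 27 mm above the top board's face. Wings: a straight bar 46 mm long (this point's x axis, turning with the nut), 10 mm thick (its y), 20 mm high, over a collar 28 mm across at the foot. Stands at (-70, +70) mm (x, y) on the press, diagonally opposite nut b. Pinch from above across the 10 mm.
- nut_d (a joint): turn of nut d in rad, growing clockwise seen from above; starts between 0 and 0.35 (loose), hard stop at 1.5 (tight: wings parallel to the press's x and the red line). Turns stiffly (0.06 N m) and stays where it is left.
- candle_mid (a point): middle, half-way up, of the white ceramic candle jar with a black lid and a copper label, 84 mm across, 115 mm high, loose on the table beside the press; its z axis points up. To be left where it stands.

How it is judged:
By the outcome, as a careful person would: the job done as asked, in the order asked, and still so for the second after the job is handed in, with the robot touching nothing.
It also fails if it takes over 64 s, if anything falls off the work surface, if the arm or the gripper's body presses on something with over 40 N, if the wrist force passes 120 N, or if a joint passes its speed limit or range.

ROBOT

A 6-joint arm with a two-finger parallel gripper is mounted at the origin on the work surface. World frame = base frame: x ahead of the robot, y to its left, z up, the work surface at z = 0. Lengths are in mm, angles in rad, forces in N, time in s.
With the tool pointing down it reaches from about 300 to 775 mm from the base axis. Payload 14.6 kg.
Tool frame: the origin (TCP) lies at the very end of the fingers, on their centre line; the grasp point (between the pads) lies manip.grip_depth behind it (manip.grip_depth is the distance from the TCP to the grasp point, in mm); x points along the fingers, z is the direction in which the jaws open and shut, and the axes are right-handed (so a half turn about x gives the same grasp; the last joint's range is limited). The gripper opens to 94 mm and grips with 3 to 60 N. Pads are 16 mm wide; open, the fingers measure 119 mm over their backs; the gripper's body (75 mm by 177 mm) begins 78 mm behind the grasp point.
Start: joints at [1.114, 0.3, 1.521, -0, 1.321, -0.067], TCP at [208.998, 508.733, 205.446] pointing down, gripper open.
Joint ranges: [-3.03, 3.03], [-0.79, 2.21], [0.23, 2.52], [-1.04, 4.18], [0, 3.07], [-2.55, 2.55]. Speed limits (rad/s): [2.22, 2.22, 2.57, 3.14, 3.14, 3.14].

INTERFACE

Orientations are given as [roll, pitch, yaw] about the fixed x, y, z axes, in that order (R = Rz(yaw) Ry(pitch) Rx(roll)).
In Python, from cell import manip gives the robot as it stands.
- The arm moves only by the tool step_arm, never from a script. Its argument "commands" is one flat list of numbers, 7 for each row, row after row: the shift along the tool's x, y, z in m, then the turn, a rotation vector about the tool's x, y, z in degrees, then the finger opening in m, from 0 to 0.094. A call has 1 to 5 rows; each row shifts and turns the commanded pose from where the row before left it, along the tool's axes as they then stand; what a row does not reach is not made up. A row lasts 1/8 s, in which the tool goes at most 62.5 mm and 10.7 degrees, less where a joint would pass 70% of its speed; a pose out of reach is approached as far as the arm can. A call with a gripper value outside its range is refused whole. The fingers move at their own pace and stop on an object; "squeeze" is the grip in N (left out, the last holds). Time passes only in rows, so rows that do not move let the fingers close. It gives the time, the measured TCP pose, the force and the opening at its end, in the units of the state.
- manip.read_state(): the state, without advancing time (a new reading comes with each control period).
- manip.camera(name): name is "scene" or "top" or "wrist"; returns the picture (480x640x3 uint8, red, green, blue); there is no depth.
- manip.camera_model(name): a dict with "intrinsics" (3x3 intrinsics, pixels), "origin" and "orientation" of the camera in the world; the wrist camera has in their place "tool_from_camera" (4x4, takes a point from camera to tool coordinates, whose origin is the TCP and whose axes are the tool frame's). Camera axes: x right, y up, looking along -z (the intrinsics and any distortion apply to the point x, -y, -z); pixel columns grow to the right and rows downward; lengths in mm; the calibration is good to about 2 mm. A picture is of the moment at which its call begins: read the wrist's pose just before it. camera_model takes no time and is no camera call.
- manip.sign_off(): hands the job in, once; it reports no verdict.
Trained networks look in the newest picture that a camera, given by its name, has taken for a name from the list of things; names that differ only in an ending like _2 or _b are one class to them, and where a whole thing is asked for, a point or a joint stands for the part that bears it (a point fixed in the world has none). Each returns a list of dicts, best first, with "score" (0 to 1); they miss things now and then, are a little off and sometimes report something else, mostly with a low value. They report only what shows in the picture. A call takes as long as a camera call.
- manip.find_in(thing, camera): "centre" ([row, column] in pixels, amid what is visible of it).
- manip.outline_of(thing, camera): "pixels" (480x640 bool, what is visible of it) and "centre" ([row, column] in pixels, amid what is visible of it).
The state is a dict: "clock": time; "joints": joint angles; "qd": joint speeds; "effort": joint torques, N m; "eef_pos": TCP position; "eef_rot": TCP orientation; "wrist_force": force on the tool from outside, world axes, zero at the start; "moment": the same for the moment, N m; "finger_gap": finger opening in mm.
Only numpy, scipy, OpenCV 4.12 (cv2) and the standard library are available. Lean on these libraries where they do the work, as an engineer would, in place of code of your own. Each camera call takes 0.05 s, during which the arm holds its last target. There are 200 camera calls.

## Working session

There is one attempt and no reset: what is moved stays moved. The work goes in short steps, Python scripts to look and compute and a tool call to move; the robot and the scene stay as the last step left them, time stands still between calls to the robot, and variables do not carry over. Pictures are saved under pics/ and viewed, about 8 in all and at most 12, crops included, and the job is handed in when it is done.

Besides the shell and the picture viewer there is one more tool, called as name(argument=value, ...) on one line, values as JSON. step_arm: Moves the arm, as the interface text tells. Its arguments: {"type":"object","properties":{"commands":{"type":"array"},"squeeze":{"type":"number"}},"required":["commands"]}

```bash
mkdir -p pics; ls; python3 - <<'E'
from cell import manip
import cv2,numpy as np
print(manip.read_state()); print(manip.grip_depth)
for c in("top","scene","wrist"):
    im=manip.camera(c); cv2.imwrite(f"pics/{c}0.png",im[:,:,::-1]); print(c,manip.camera_model(c))
    for t in("nut_a_wings","candle_mid","press"):
        print(t,[(np.round(d["centre"]).tolist(),round(d["score"],2)) for d in manip.find_in(t,c)])
E
```

```text
pics
{'clock': 0.0, 'joints': array([ 1.11438026e+00,  3.00498610e-01,  1.52160577e+00, -7.14838910e-06,
        1.32068060e+00, -6.65762808e-02]), 'qd': array([-1.61508194e-03, -7.26108493e-05,  6.95647200e-04, -5.40169354e-04,
        2.13811336e-04,  5.89284204e-04]), 'effort': array([ 7.18386782e-04, -5.31809235e+01, -3.52739024e+01,  7.09018763e-02,
        2.43633776e-02, -1.20955106e-04]), 'eef_pos': array([208.89573573, 508.49470492, 204.86079409]), 'eef_rot': array([ 3.08082332,  1.56960398, -2.02140367]), 'wrist_force': array([-0.38755549, -0.23351313,  0.12459309]), 'moment': array([-0.06984686, -0.01274551,  0.0295335 ]), 'finger_gap': 93.72542661029232}
18.8
top {'intrinsics': array([[578.62332697,   0.        , 315.22794299],
       [  0.        , 578.62332697, 238.75619256],
       [  0.        ,   0.        ,   1.        ]]), 'origin': array([ 407.10105322,    4.65003077, 1445.31082545]), 'orientation': array([ 0.12391016,  0.01098896, -1.5655828 ])}
nut_a_wings []
candle_mid [([273.0, 496.0], 0.9), ([234.0, 316.0], 0.33)]
press [([234.0, 317.0], 0.85)]
scene {'intrin
[... 310 characters left out ...]
], 0.53)]
candle_mid [([131.0, 275.0], 0.91)]
press [([257.0, 319.0], 0.61), ([130.0, 273.0], 0.46), ([239.0, 276.0], 0.18)]
wrist {'intrinsics': array([[363.18128828,   0.        , 312.91381415],
       [  0.        , 363.18128828, 236.46411321],
       [  0.        ,   0.        ,   1.        ]]), 'tool_from_camera': array([[ 8.23126995e-04,  2.79106252e-01, -9.60259872e-01,
        -1.79692947e+02],
       [-9.52339536e-05,  9.60260215e-01,  2.79106270e-01,
         8.20904229e+01],
       [ 9.99999657e-01, -1.38290561e-04,  8.16996497e-04,
         9.96202225e-01],
       [ 0.00000000e+00,  0.00000000e+00,  0.00000000e+00,
         1.00000000e+00]])}
nut_a_wings []
candle_mid []
press []
```

View pics/top0.png

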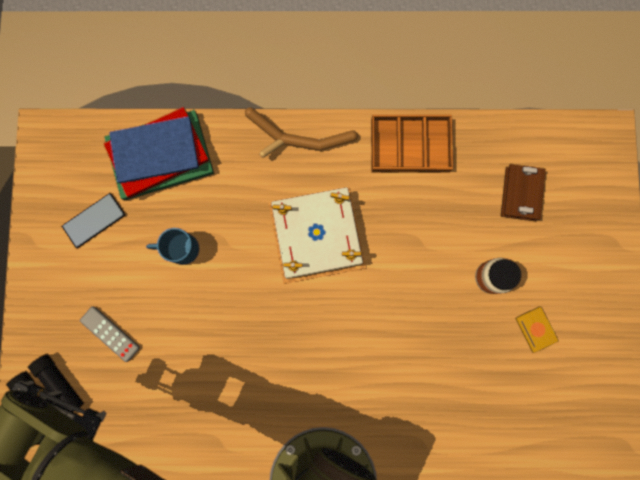

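View pics/scene0.png

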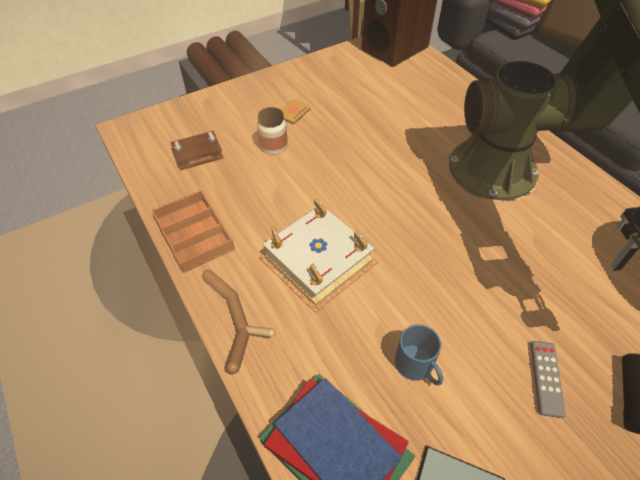

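```bash
cat > h.py <<'E'
from cell import manip
import cv2,numpy as np
from scipy.spatial.transform import Rotation as Ro
def R(e): return Ro.from_euler('xyz',e).as_matrix()
def cam(c,s=None):
    m=manip.camera_model(c)
    if c=="wrist":
        s=s or manip.read_state(); T=m["tool_from_camera"]; Rt=R(s["eef_rot"])
        return m["intrinsics"],s["eef_pos"]+Rt@T[:3,3],Rt@T[:3,:3]
    return m["intrinsics"],m["origin"],R(m["orientation"])
def ray(C,rc,z):
    K,o,Rc=C; rc=np.atleast_2d(rc).astype(float)
    u=np.c_[rc[:,1],rc[:,0],np.ones(len(rc))]@np.linalg.inv(K).T
    d=(u*[1,-1,-1])@Rc.T
    return o+d*((z-o[2])/d[:,2])[:,None]
def proj(C,P):
    K,o,Rc=C; p=(np.atleast_2d(P)-o)@Rc*[1,-1,-1]; q=p@K.T
    return q[:,:2]/q[:,2:]  # col,row
def phi(s=None):
    s=s or manip.read_state(); z=R(s["eef_rot"])[:,2]; return np.degrees(np.arctan2(z[1],z[0]))
def plan(xyz,ph,opening=None):
    """total tool-frame shift (m) and rotvec(deg) to TCP xyz, pointing down, z-axis angle ph deg"""
    s=manip.read_state(); Rt=R(s["eef_rot"]); p=np.radians(ph)
    z=np.array([np.cos(p),np.sin(p),0]); x=np.array([0,0,-1.]); G=np.c_[x,np.cross(z,x),z]
    print("shift mm",np.round(Rt.T@(np.array(xyz)-s["eef_pos"]),1),"rot deg",np.round(Ro.from_matrix(Rt.T@G).as_rotvec(degrees=True),1))
def st():
    s=manip.read_state(); print("t",round(s["clock"],2),"tcp",np.round(s["eef_pos"],1),"phi",round(phi(s),1),"j",np.round(s["joints"],2),"F",np.round(s["wrist_force"],1),"M",np.round(s["moment"],2),"gap",round(s["finger_gap"],1)); return s
E
python3 - <<'E'
from h import *
st()
im=cv2.imread("pics/top0.png")
hsv=cv2.cvtColor(im,cv2.COLOR_BGR2HSV)
m=((hsv[...,1]<70)&(hsv[...,2]>150)).astype(np.uint8); m[:180]=0;m[290:]=0;m[:,:260]=0;m[:,380:]=0
m=cv2.morphologyEx(m,cv2.MORPH_CLOSE,np.ones((9,9)))
c=max(cv2.findContours(m,0,2)[0],key=cv2.contourArea)
C=cam("top")
P=ray(C,c[:,0,::-1],61)[:,:2].astype(np.float32)
print(cv2.minAreaRect(P))
# view goal: camera looking at centre
(cx,cy),_,_=cv2.minAreaRect(P)
T=manip.camera_model("wrist")["tool_from_camera"]
# optical axis in tool coords; where it meets the plane 200 below TCP
d=-T[:3,2]; print("axis",d,T[:3,3])
E
```

```text
t 0.6 tcp [209.  508.7 205.4] phi 67.7 j [ 1.11  0.3   1.52 -0.    1.32 -0.07] F [ 0.3 -0.6 -0.4] M [ 0.01 -0.03 -0.06] gap 93.9
((595.5433959960938, 18.220306396484375), (185.34054565429688, 185.39048767089844), 11.023993492126465)
axis [ 9.60259870e-01 -2.79106279e-01 -8.17002762e-04] [-179.69285655   82.0904204     0.99624496]
```

```bash
python3 - <<'E'
from h import *
s=manip.read_state(); Rt=R(s["eef_rot"])
print(phi(s))
# constant world velocity over N rows with rotation; express per-row
N=15; d=(np.array([595,80,260])-s["eef_pos"])/N
for k in range(N):
    a=np.radians(phi(s)*(1-k/N)); z=np.array([np.cos(a),np.sin(a),0]);y=np.array([-z[1],z[0],0])
    print(np.round([-d[2],d@y,d@z],1),phi(s)/N)
E
```

```text
67.6684046008592
[ -3.6 -34.7 -16.7] 4.511226973390614
[ -3.6 -35.9 -13.9] 4.511226973390614
[ -3.6 -36.8 -11. ] 4.511226973390614
[ -3.6 -37.6  -8.1] 4.511226973390614
[ -3.6 -38.1  -5.1] 4.511226973390614
[ -3.6 -38.4  -2.1] 4.511226973390614
[ -3.6 -38.4   0.9] 4.511226973390614
[ -3.6 -38.3   4. ] 4.511226973390614
[ -3.6 -37.8   7. ] 4.511226973390614
[ -3.6 -37.2   9.9] 4.511226973390614
[ -3.6 -36.3  12.8] 4.511226973390614
[ -3.6 -35.1  15.6] 4.511226973390614
[ -3.6 -33.8  18.3] 4.511226973390614
[ -3.6 -32.3  20.9] 4.511226973390614
[ -3.6 -30.5  23.4] 4.511226973390614
```

step_arm(commands=[-0.004, -0.035, -0.017, 4.5, 0, 0, 0.05, -0.004, -0.036, -0.014, 4.5, 0, 0, 0.05, -0.004, -0.037, -0.011, 4.5, 0, 0, 0.05, -0.004, -0.038, -0.008, 4.5, 0, 0, 0.05, -0.004, -0.038, -0.005, 4.5, 0, 0, 0.05])

```text
clock: 1.23
eef_pos: [339.2, 364.2, 225.7]
eef_rot: [-0.101, 1.571, 0.685]
wrist_force: [0.2, -0.0, -0.5]
finger_gap: 51.1
```

step_arm(commands=[-0.004, -0.038, -0.002, 4.5, 0, 0, 0.05, -0.004, -0.038, 0.001, 4.5, 0, 0, 0.05, -0.004, -0.038, 0.004, 4.5, 0, 0, 0.05, -0.004, -0.038, 0.007, 4.5, 0, 0, 0.05, -0.004, -0.037, 0.01, 4.5, 0, 0, 0.05])

```text
clock: 1.85
eef_pos: [467.6, 222.4, 245.7]
eef_rot: [-0.003, 1.571, 0.39]
wrist_force: [0.2, 0.5, -0.2]
finger_gap: 50.3
```

step_arm(commands=[-0.004, -0.036, 0.013, 4.5, 0, 0, 0.05, -0.004, -0.035, 0.016, 4.5, 0, 0, 0.05, -0.004, -0.034, 0.018, 4.5, 0, 0, 0.05, -0.003, -0.032, 0.021, 4.5, 0, 0, 0.05, -0.003, -0.031, 0.023, 4.5, 0, 0, 0.05])

```text
clock: 2.48
eef_pos: [596.4, 79.9, 263.6]
eef_rot: [0.503, 1.571, 0.503]
wrist_force: [1.0, 0.9, -0.2]
finger_gap: 50.1
```

step_arm(commands=[0, 0, 0, 0, 0, 0, 0.05, 0, 0, 0, 0, 0, 0, 0.05])

```text
clock: 2.72
eef_pos: [595.3, 81.3, 263.3]
eef_rot: [2.756, 1.57, 2.759]
wrist_force: [1.0, 0.6, 0.3]
finger_gap: 49.8
```

```bash
python3 - <<'E'
from h import *
s=st(); im=manip.camera("wrist")[:,:,::-1]; cv2.imwrite("pics/w1.png",im)
for d in manip.find_in("nut_a_wings","wrist"): print(d)
C=cam("wrist",s); v=im.copy()
th=np.radians(11.02); A=np.array([[np.cos(th),-np.sin(th)],[np.sin(th),np.cos(th)]])
for sx,sy in((1,1),(1,-1),(-1,-1),(-1,1)):
    for r,z,col in((95,61,(255,0,0)),(70,88,(0,255,0))):
        p=A@[sx*r,sy*r]+[595.5,18.2]; q=proj(C,[p[0],p[1],z])[0]; cv2.circle(v,tuple(int(i) for i in q),3,col,-1)
cv2.imwrite("pics/w1v.png",v)
E
```

```text
t 2.73 tcp [595.3  81.3 263.3] phi 0.2 j [0.07 0.38 1.28 0.   1.48 0.07] F [1.  0.6 0.3] M [-0.04  0.1  -0.04] gap 49.8
{'centre': [196.1, 365.6], 'score': 0.98}
```

View pics/w1v.png

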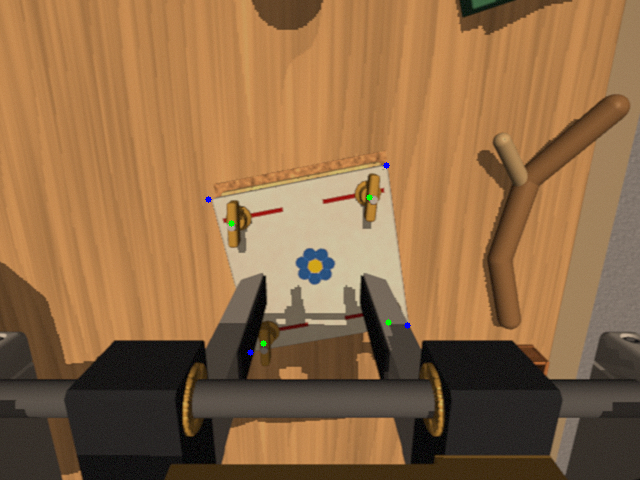

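step_arm(commands=[0, 0.035, 0, 0, 0, 0, 0.05, 0, 0.035, 0, 0, 0, 0, 0.05, 0, 0, 0, 0, 0, 0, 0.05, 0, 0, 0, 0, 0, 0, 0.05])

```text
clock: 3.32
eef_pos: [595.2, 151.0, 263.6]
eef_rot: [-0.642, 1.571, -0.638]
wrist_force: [-1.1, -0.9, 0.3]
finger_gap: 50.2
```

```bash
cat >> h.py <<'E'
def ortho(C,im,c,z,half=40,s=4):
    g=np.array([[-half,half],[half,half],[half,-half],[-half,-half]])  # x right,y up
    src=proj(C,np.c_[g+np.array(c),np.full(4,z)]).astype(np.float32)
    n=2*half*s; dst=np.array([[0,0],[n,0],[n,n],[0,n]],np.float32)
    return cv2.warpPerspective(im,cv2.getPerspectiveTransform(src,dst),(n,n),flags=cv2.INTER_CUBIC)
E
python3 - <<'E'
from h import *
s=st(); im=manip.camera("wrist")[:,:,::-1].copy(); cv2.imwrite("pics/w2.png",im); C=cam("wrist",s)
hsv=cv2.cvtColor(im,cv2.COLOR_BGR2HSV)
m=((hsv[...,1]<60)&(hsv[...,2]>130)).astype(np.uint8)
m=cv2.morphologyEx(m,cv2.MORPH_OPEN,np.ones((3,3)));m=cv2.morphologyEx(m,cv2.MORPH_CLOSE,np.ones((9,9)))
c=max(cv2.findContours(m,0,2)[0],key=cv2.contourArea)
P=ray(C,c[:,0,::-1],61)[:,:2].astype(np.float32)
r=cv2.minAreaRect(cv2.convexHull(P)); print(r)
th=np.radians(11.02); A=np.array([[np.cos(th),-np.sin(th)],[np.sin(th),np.cos(th)]])
tiles=[]
for sx,sy in((1,1),(1,-1),(-1,-1),(-1,1)):
    p=A@[sx*70,sy*70]+[595.5,18.2]; o=ortho(C,im,p,98,35,4); cv2.drawMarker(o,(140,140),(0,255,0),0,10); tiles.append(o)
cv2.imwrite("pics/t2.png",np.vstack([np.hstack([tiles[3],tiles[0]]),np.hstack([tiles[2],tiles[1]])]))
E
```

```text
t 3.33 tcp [595.2 151.  263.6] phi 0.2 j [ 0.19  0.41  1.24 -0.    1.49  0.18] F [-1.1 -0.9  0.3] M [-0.07  0.08 -0.04] gap 50.2
((943.5283813476562, 83.98955535888672), (48.869815826416016, 174.10374450683594), 3.359659194946289)
```

View pics/t2.png

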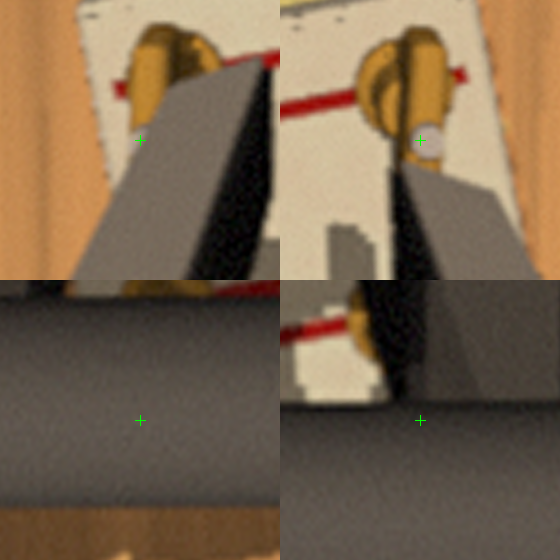

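step_arm(commands=[0, -0.045, 0, 0, 0, 0, 0.05, 0, -0.045, 0, 0, 0, 0, 0.05, 0, -0.045, 0, 0, 0, 0, 0.05, 0, -0.045, 0, 0, 0, 0, 0.05, 0, 0, 0, 0, 0, 0, 0.05])

```text
clock: 4.0
eef_pos: [595.6, -32.4, 263.5]
eef_rot: [-1.457, 1.57, -1.458]
wrist_force: [-0.6, 0.5, 0.0]
finger_gap: 49.6
```

step_arm(commands=[0, 0, 0, 0, 0, 0, 0.05])

```text
clock: 4.12
eef_pos: [595.9, -29.1, 263.6]
eef_rot: [0.906, 1.571, 0.908]
wrist_force: [-0.1, 0.1, 0.7]
finger_gap: 49.8
```

```bash
python3 - <<'E'
from h import *
s=st(); im=manip.camera("wrist")[:,:,::-1].copy(); cv2.imwrite("pics/w3.png",im); C=cam("wrist",s)
hsv=cv2.cvtColor(im,cv2.COLOR_BGR2HSV)
u,v=proj(C,[595.5,18.2,61])[0]; print(u,v)
m=((hsv[...,1]<60)&(hsv[...,2]>130)).astype(np.uint8)
k=np.zeros_like(m); cv2.circle(k,(int(u),int(v)),135,1,-1); m&=k
m=cv2.morphologyEx(m,cv2.MORPH_OPEN,np.ones((3,3)));m=cv2.morphologyEx(m,cv2.MORPH_CLOSE,np.ones((9,9)))
c=max(cv2.findContours(m,0,2)[0],key=cv2.contourArea)
P=ray(C,c[:,0,::-1],61)[:,:2].astype(np.float32)
print(cv2.minAreaRect(cv2.convexHull(P)))
th=np.radians(11.02); A=np.array([[np.cos(th),-np.sin(th)],[np.sin(th),np.cos(th)]])
tiles=[]
for sx,sy in((1,1),(1,-1),(-1,-1),(-1,1)):
    p=A@[sx*70,sy*70]+[595.5,18.2]; print(sx,sy,p); o=ortho(C,im,p,98,35,4); cv2.drawMarker(o,(140,140),(0,255,0),0,10); tiles.append(o)
cv2.imwrite("pics/t3.png",np.vstack([np.hstack([tiles[3],tiles[0]]),np.hstack([tiles[2],tiles[1]])]))
E
```

```text
t 4.12 tcp [595.9 -29.1 263.6] phi 0.1 j [-0.11  0.37  1.29  0.    1.48 -0.11] F [-0.1  0.1  0.7] M [-0.08  0.09 -0.01] gap 49.8
312.9379406133181 166.1404549286404
((607.0309448242188, 37.990447998046875), (158.62344360351562, 154.2696075439453), 11.080964088439941)
1 1 [650.82862177 100.28985085]
1 -1 [677.58985085 -37.12862177]
-1 -1 [540.17137823 -63.88985085]
-1 1 [513.41014915  73.52862177]
```

View pics/t3.png

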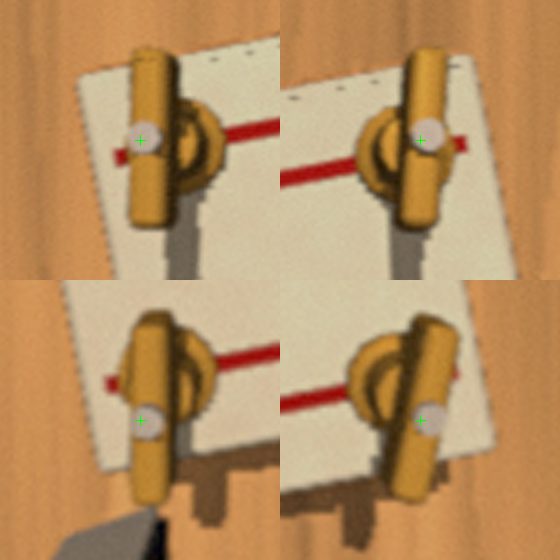

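```bash
python3 - <<'E'
from h import *
plan([652.5,101.8,130],-3.2)
E
```

```text
shift mm [133.6 130.1  57. ] rot deg [ 3.4  0.  -0. ]
```

step_arm(commands=[0, 0.04, 0.017, 3.4, 0, 0, 0.05, 0.03, 0.044, 0.017, 0, 0, 0, 0.05, 0.05, 0.044, 0.017, 0, 0, 0, 0.05, 0.052, 0, 0, 0, 0, 0, 0.05, 0, 0, 0, 0, 0, 0, 0.05])

```text
clock: 4.8
eef_pos: [648.0, 94.2, 132.3]
eef_rot: [-2.994, 1.563, -3.048]
wrist_force: [-0.4, -0.3, 1.2]
finger_gap: 49.9
```

```bash
python3 - <<'E'
from h import *
s=st();plan([652.5,101.8,80],-3.2)
im=manip.camera("wrist")[:,:,::-1]; cv2.imwrite("pics/w4.png",im)
E
```

```text
t 4.8 tcp [648.   94.2 132.3] phi -3.1 j [ 0.09  0.6   1.27 -0.    1.28  0.14] F [-0.4 -0.3  1.2] M [-0.03  0.06 -0.02] gap 49.9
shift mm [52.2  7.9  4.4] rot deg [ 0.1 -0.4  0.1]
```

View pics/w4.png

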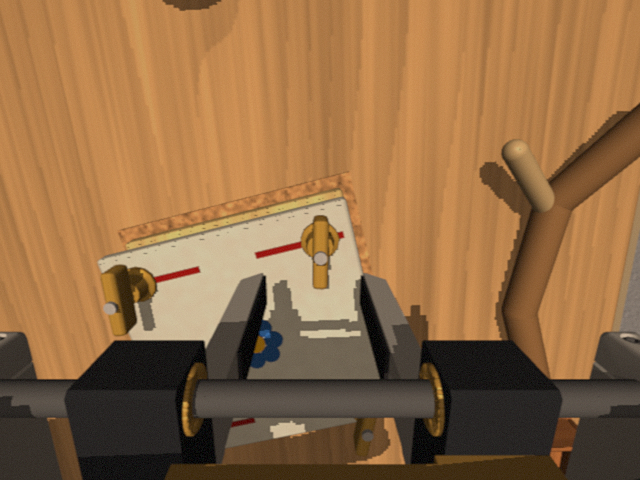

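step_arm(commands=[0, 0, 0, 0, 0, 0, 0.04])

```text
clock: 4.97
eef_pos: [651.0, 93.1, 139.1]
eef_rot: [0.144, 1.567, 0.088]
wrist_force: [0.2, -0.1, -0.1]
finger_gap: 43.0
```

```bash
python3 - <<'E'
from h import *
s=st();plan([652.5,101.8,80],-3.2)
E
```

```text
t 4.97 tcp [651.   93.1 139.1] phi -3.2 j [0.09 0.59 1.26 0.   1.29 0.14] F [ 0.2 -0.1 -0.1] M [-0.04  0.08 -0.01] gap 43.0
shift mm [59.1  8.8  0.7] rot deg [-0.   0.2 -0. ]
```

step_arm(commands=[0.018, 0.005, 0.001, 0, 0, 0, 0.04, 0.018, 0.004, 0, 0, 0, 0, 0.04, 0.015, 0, 0, 0, 0, 0, 0.04, 0.007, 0, 0, 0, 0, 0, 0.04, 0, 0, 0, 0, 0, 0, 0.04])

```text
clock: 5.6
eef_pos: [651.3, 101.8, 77.4]
eef_rot: [-2.948, 1.57, -3.004]
wrist_force: [-0.4, -0.8, -0.2]
finger_gap: 39.9
```

```bash
python3 - <<'E'
from h import *
s=st();plan([652.5,101.8,80],-3.2)
E
```

```text
t 5.6 tcp [651.3 101.8  77.4] phi -3.2 j [ 0.1   0.66  1.3  -0.    1.18  0.16] F [-0.4 -0.8 -0.2] M [-0.03  0.09 -0.04] gap 39.9
shift mm [-2.6  0.   1.2] rot deg [-0. -0.  0.]
```

step_arm(commands=[-0.001, 0, 0, 0, 0, 0, 0.015, 0, 0, 0, 0, 0, 0, 0.0, 0, 0, 0, 0, 0, 0, 0.0, 0, 0, 0, 0, 0, 0, 0.0], squeeze=30)

```text
clock: 6.1
eef_pos: [652.4, 101.9, 79.5]
eef_rot: [0.103, 1.568, 0.046]
wrist_force: [6.6, 0.6, -0.1]
finger_gap: 9.8
```

```bash
python3 - <<'E'
from h import *
s=st();plan([652.5,101.8,80],-79)
im=manip.camera("wrist")[:,:,::-1]; cv2.imwrite("pics/w5.png",im)
E
```

```text
t 6.1 tcp [652.4 101.9  79.5] phi -3.2 j [ 0.1   0.66  1.3  -0.    1.18  0.16] F [ 6.6  0.6 -0.1] M [ 0.05 -1.12 -0.02] gap 9.8
shift mm [-0.5 -0.1  0.1] rot deg [75.8  0.1 -0.1]
```

View pics/w5.png

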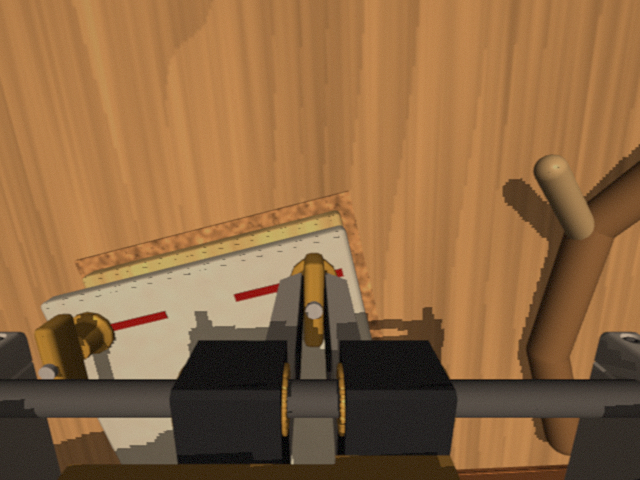

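step_arm(commands=[0, 0, 0, 5, 0, 0, 0, 0, 0, 0, 9, 0, 0, 0, 0, 0, 0, 9, 0, 0, 0, 0, 0, 0, 9, 0, 0, 0, 0, 0, 0, 9, 0, 0, 0])

```text
clock: 6.78
eef_pos: [653.1, 101.6, 79.2]
eef_rot: [0.735, 1.566, -0.042]
wrist_force: [14.4, -0.6, -7.8]
finger_gap: 9.9
```

step_arm(commands=[0, 0, 0, 9, 0, 0, 0, 0, 0, 0, 9, 0, 0, 0, 0, 0, 0, 9, 0, 0, 0, 0, 0, 0, 5, 0, 0, 0, 0, 0, 0, 3, 0, 0, 0])

```text
clock: 7.4
eef_pos: [653.4, 101.0, 78.7]
eef_rot: [1.191, 1.566, -0.194]
wrist_force: [18.0, -4.4, -11.8]
finger_gap: 9.6
```

```bash
python3 - <<'E'
from h import *
s=st();plan([652.5,101.8,80],-79)
E
```

```text
t 7.4 tcp [653.4 101.   78.7] phi -79.4 j [ 0.1   0.66  1.3  -0.    1.18  1.48] F [ 18.   -4.4 -11.8] M [-0.83 -3.31  0.28] gap 9.6
shift mm [-1.3 -0.7 -0.9] rot deg [-0.4  0.1 -0.3]
```

step_arm(commands=[0, 0, 0, 2, 0, 0, 0, 0, 0, 0, 1, 0, 0, 0, 0, 0, 0, 0, 0, 0, 0])

```text
clock: 7.78
eef_pos: [653.4, 101.0, 78.7]
eef_rot: [1.209, 1.566, -0.227]
wrist_force: [17.2, -4.2, -11.8]
finger_gap: 9.8
```

```bash
python3 - <<'E'
from h import *
s=st()
im=manip.camera("wrist")[:,:,::-1]; cv2.imwrite("pics/w6.png",im)
E
```

```text
t 7.78 tcp [653.4 101.   78.7] phi -82.2 j [ 0.1   0.66  1.3  -0.    1.18  1.53] F [ 17.2  -4.2 -11.8] M [-0.83 -3.26  0.51] gap 9.8
```

step_arm(commands=[0, 0, 0, 0, 0, 0, 0.04, 0, 0, 0, 0, 0, 0, 0.04, -0.02, 0, 0, 0, 0, 0, 0.04, -0.03, 0, 0, 0, 0, 0, 0.04, 0, 0, 0, 0, 0, 0, 0.04])

```text
clock: 8.45
eef_pos: [652.7, 102.2, 132.9]
eef_rot: [1.538, 1.565, 0.103]
wrist_force: [0.4, -0.6, -0.5]
finger_gap: 40.2
```

```bash
python3 - <<'E'
from h import *
s=st();plan([543,-62,130],-1.2)
E
```

```text
t 8.45 tcp [652.7 102.2 132.9] phi -82.2 j [0.1  0.6  1.26 0.   1.28 1.53] F [ 0.4 -0.6 -0.5] M [-0.02  0.16  0.01] gap 40.2
shift mm [   2.2 -131.   147.9] rot deg [-81.    0.2  -0.3]
```

step_arm(commands=[0, -0.026, 0.03, 0, 0, 0, 0.04, 0, -0.026, 0.03, 0, 0, 0, 0.04, 0, -0.026, 0.03, 0, 0, 0, 0.04, 0, -0.026, 0.03, 0, 0, 0, 0.04, 0, -0.026, 0.028, 0, 0, 0, 0.04])

```text
clock: 9.07
eef_pos: [541.7, -63.2, 128.9]
eef_rot: [-1.827, 1.571, 3.021]
wrist_force: [0.3, 0.2, 0.5]
finger_gap: 40.2
```

step_arm(commands=[0, 0, 0, -9, 0, 0, 0.04, 0, 0, 0, -9, 0, 0, 0.04, 0, 0, 0, -9, 0, 0, 0.04, 0, 0, 0, -9, 0, 0, 0.04, 0, 0, 0, -9, 0, 0, 0.04])

```text
clock: 9.7
eef_pos: [542.5, -62.2, 128.9]
eef_rot: [-2.689, 1.57, 2.95]
wrist_force: [0.2, -0.3, 1.2]
finger_gap: 40.1
```

step_arm(commands=[0, 0, 0, -9, 0, 0, 0.04, 0, 0, 0, -9, 0, 0, 0.04, 0, 0, 0, -9, 0, 0, 0.04, 0, 0, 0, -9, 0, 0, 0.04, 0, 0, 0, 0, 0, 0, 0.04])

```text
clock: 10.32
eef_pos: [542.5, -62.2, 128.9]
eef_rot: [2.94, 1.57, 2.917]
wrist_force: [-0.2, -0.4, 0.7]
finger_gap: 39.9
```

```bash
python3 - <<'E'
from h import *
s=st();plan([543,-62,80],-1.2)
im=manip.camera("wrist")[:,:,::-1].copy(); C=cam("wrist",s); cv2.imwrite("pics/w7.png",im)
E
```

```text
t 10.32 tcp [542.5 -62.2 128.9] phi -1.3 j [-0.18  0.37  1.62  0.    1.16 -0.16] F [-0.2 -0.4  0.7] M [-0.05  0.12 -0.06] gap 39.9
shift mm [48.9  0.2  0.5] rot deg [-0.1 -0.  -0. ]
```

View pics/w7.png

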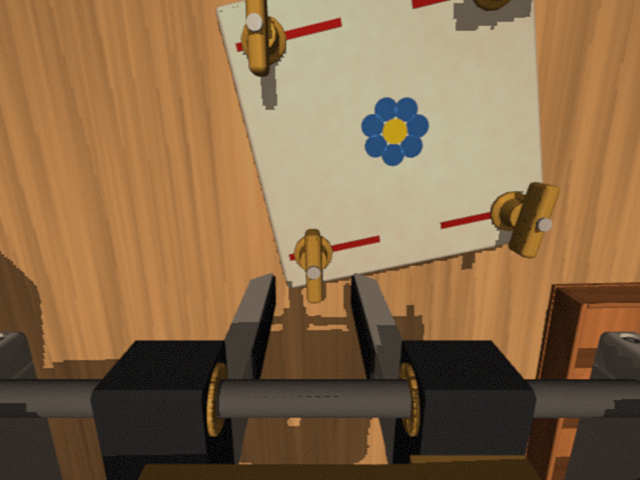

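Bar at column 314 and upright, centred between the fingers; NE nut's wings are mostly out of view. Descend and grip the SW nut.

step_arm(commands=[0.018, 0, 0.0005, 0, 0, 0, 0.04, 0.018, 0, 0, 0, 0, 0, 0.04, 0.013, 0, 0, 0, 0, 0, 0.04, 0, 0, 0, 0, 0, 0, 0.03, 0, 0, 0, 0, 0, 0, 0.02])

```text
clock: 11.0
eef_pos: [543.4, -62.3, 80.3]
eef_rot: [-0.146, 1.57, -0.168]
wrist_force: [-0.3, -0.5, 0.4]
finger_gap: 23.5
```

step_arm(commands=[0, 0, 0, 0, 0, 0, 0.01, 0, 0, 0, 0, 0, 0, 0.0, 0, 0, 0, 0, 0, 0, 0.0, 0, 0, 0, 0, 0, 0, 0.0])

```text
clock: 11.5
eef_pos: [542.9, -62.3, 80.3]
eef_rot: [-2.909, 1.57, -2.93]
wrist_force: [-5.4, -0.9, 4.7]
finger_gap: 9.5
```

```bash
python3 - <<'E'
from h import *
s=st();plan([543,-62,80],-79)
E
```

```text
t 11.5 tcp [542.9 -62.3  80.3] phi -1.2 j [-0.18  0.43  1.66 -0.    1.06 -0.16] F [-5.4 -0.9  4.7] M [-0.18  1.21  0.03] gap 9.5
shift mm [0.3 0.3 0. ] rot deg [77.8 -0.   0. ]
```

step_arm(commands=[0, 0, 0, 5, 0, 0, 0, 0, 0, 0, 9, 0, 0, 0, 0, 0, 0, 9, 0, 0, 0, 0, 0, 0, 9, 0, 0, 0, 0, 0, 0, 9, 0, 0, 0])

```text
clock: 12.12
eef_pos: [543.6, -62.7, 80.0]
eef_rot: [0.158, 1.569, -0.584]
wrist_force: [2.8, -3.6, -4.7]
finger_gap: 9.2
```

step_arm(commands=[0, 0, 0, 9, 0, 0, 0, 0, 0, 0, 9, 0, 0, 0, 0, 0, 0, 9, 0, 0, 0, 0, 0, 0, 7, 0, 0, 0, 0, 0, 0, 3, 0, 0, 0])

```text
clock: 12.75
eef_pos: [543.8, -63.5, 79.7]
eef_rot: [0.529, 1.568, -0.857]
wrist_force: [5.1, -9.3, -8.3]
finger_gap: 9.8
```

```bash
python3 - <<'E'
from h import *
s=st()
E
```

```text
t 12.75 tcp [543.8 -63.5  79.7] phi -79.4 j [-0.18  0.43  1.66 -0.    1.05  1.2 ] F [ 5.1 -9.3 -8.3] M [-2.02 -0.81  0.09] gap 9.8
```

step_arm(commands=[0, 0, 0, 2, 0, 0, 0, 0, 0, 0, 1, 0, 0, 0, 0, 0, 0, 0, 0, 0, 0])

```text
clock: 13.12
eef_pos: [543.7, -63.4, 79.7]
eef_rot: [0.492, 1.568, -0.943]
wrist_force: [4.3, -9.6, -7.6]
finger_gap: 9.7
```

```bash
python3 - <<'E'
from h import *
s=st()
E
```

```text
t 13.12 tcp [543.7 -63.4  79.7] phi -82.2 j [-0.18  0.43  1.66 -0.    1.05  1.25] F [ 4.3 -9.6 -7.6] M [-1.82 -0.65  0.43] gap 9.7
```

step_arm(commands=[0, 0, 0, 0, 0, 0, 0.04, 0, 0, 0, 0, 0, 0, 0.04, -0.02, 0, 0, 0, 0, 0, 0.04, -0.03, 0, 0, 0, 0, 0, 0.04, 0, 0, 0, 0, 0, 0, 0.04])

```text
clock: 13.75
eef_pos: [544.3, -62.2, 132.1]
eef_rot: [1.295, 1.567, -0.14]
wrist_force: [0.7, -0.3, -0.8]
finger_gap: 40.3
```

```bash
python3 - <<'E'
from h import *
s=st();plan([516,74,130],-1)
E
```

```text
t 13.75 tcp [544.3 -62.2 132.1] phi -82.2 j [-0.18  0.36  1.61  0.    1.16  1.25] F [ 0.7 -0.3 -0.8] M [-0.01  0.22  0.04] gap 40.3
shift mm [   1.9   -9.6 -138.8] rot deg [-81.2   0.2  -0.1]
```

step_arm(commands=[-0.015, 0, 0, -9, 0, 0, 0.04, -0.02, 0, 0, -9, 0, 0, 0.04, -0.02, 0, 0, -9, 0, 0, 0.04, -0.02, 0, 0, -9, 0, 0, 0.04, -0.02, 0, 0, -9, 0, 0, 0.04])

```text
clock: 14.38
eef_pos: [543.0, -62.1, 224.6]
eef_rot: [-2.849, 1.57, 2.79]
wrist_force: [0.5, -0.2, 0.6]
finger_gap: 39.8
```

step_arm(commands=[-0.015, 0, 0, -9, 0, 0, 0.04, -0.01, 0, 0, -9, 0, 0, 0.04, -0.01, 0, 0, -9, 0, 0, 0.04, 0, 0, 0, -9, 0, 0, 0.04, 0, 0, 0, 0, 0, 0, 0.04])

```text
clock: 15.0
eef_pos: [543.1, -62.1, 259.1]
eef_rot: [2.854, 1.57, 2.831]
wrist_force: [0.3, 0.1, -0.7]
finger_gap: 40.0
```

```bash
cat > chk.py <<'E'
from h import *
import sys
s=st(); im=manip.camera("wrist")[:,:,::-1].copy(); C=cam("wrist",s)
th=np.radians(11.05); A=np.array([[np.cos(th),-np.sin(th)],[np.sin(th),np.cos(th)]])
t=[]
for sx,sy in((1,1),(1,-1),(-1,-1),(-1,1)):
    o=ortho(C,im,A@[sx*70,sy*70]+[597.5,19.5],95,35,4); cv2.drawMarker(o,(140,140),(0,255,0),0,10); t.append(o)
cv2.imwrite(sys.argv[1],np.vstack([np.hstack([t[3],t[0]]),np.hstack([t[2],t[1]])]))
E
python3 chk.py pics/t8.png
```

```text
t 15.0 tcp [543.1 -62.1 259.1] phi -1.3 j [-0.18  0.26  1.45  0.    1.43 -0.16] F [ 0.3  0.1 -0.7] M [-0.13  0.01  0.03] gap 40.0
```

View pics/t8.png

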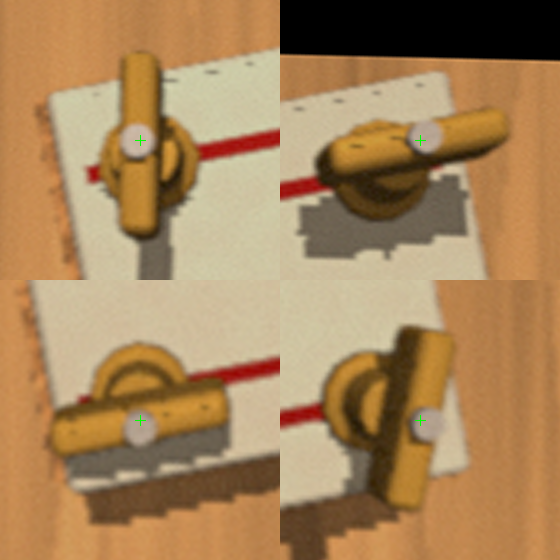

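```bash
python3 - <<'E'
from h import *
plan([515.5,74.5,130],-1)
E
```

```text
shift mm [129.2 135.9 -30.8] rot deg [-0.4 -0.1 -0. ]
```

step_arm(commands=[0, 0.028, -0.01, 0, 0, 0, 0.04, 0.02, 0.036, -0.007, 0, 0, 0, 0.04, 0.025, 0.036, -0.007, 0, 0, 0, 0.04, 0.025, 0.036, -0.007, 0, 0, 0, 0.04, 0.025, 0, 0, 0, 0, 0, 0.04])

```text
clock: 15.68
eef_pos: [514.5, 76.4, 163.8]
eef_rot: [2.535, 1.57, 2.512]
wrist_force: [-0.3, 0.0, -0.8]
finger_gap: 39.9
```

step_arm(commands=[0.02, 0, 0, 0, 0, 0, 0.04, 0.013, 0, 0, 0, 0, 0, 0.04, 0, 0, 0, 0, 0, 0, 0.04, 0, 0, 0, 0, 0, 0, 0.04])

```text
clock: 16.18
eef_pos: [515.5, 74.3, 132.7]
eef_rot: [0.112, 1.57, 0.089]
wrist_force: [0.5, 0.1, -0.7]
finger_gap: 40.0
```

```bash
python3 - <<'E'
from h import *
st();plan([515.5,74.5,79.5],-1)
E
```

```text
t 16.18 tcp [515.5  74.3 132.7] phi -1.3 j [0.07 0.31 1.69 0.   1.14 0.1 ] F [ 0.5  0.1 -0.7] M [-0.04  0.12 -0.04] gap 40.0
shift mm [53.2  0.2 -0. ] rot deg [-0.3  0.1 -0. ]
```

step_arm(commands=[0.018, 0, 0, 0, 0, 0, 0.04, 0.018, 0, 0, 0, 0, 0, 0.04, 0.012, 0, 0, 0, 0, 0, 0.04, 0.005, 0, 0, 0, 0, 0, 0.03, 0, 0, 0, 0, 0, 0, 0.02])

```text
clock: 16.8
eef_pos: [515.3, 74.4, 79.2]
eef_rot: [0.086, 1.571, 0.065]
wrist_force: [0.5, 0.2, 0.1]
finger_gap: 23.1
```

step_arm(commands=[0, 0, 0, 0, 0, 0, 0.01, 0, 0, 0, 0, 0, 0, 0.0, 0, 0, 0, 0, 0, 0, 0.0, 0, 0, 0, 0, 0, 0, 0.0])

```text
clock: 17.3
eef_pos: [515.3, 74.4, 79.3]
eef_rot: [0.177, 1.57, 0.156]
wrist_force: [0.2, 0.2, 3.8]
finger_gap: 9.8
```

```bash
python3 - <<'E'
from h import *
st();plan([515.5,74.5,79.5],-79)
E
```

```text
t 17.3 tcp [515.3  74.4  79.3] phi -1.2 j [0.07 0.38 1.73 0.   1.03 0.09] F [0.2 0.2 3.8] M [0.05 0.16 0.11] gap 9.8
shift mm [-0.2  0.1  0.2] rot deg [77.8  0.  -0. ]
```

step_arm(commands=[0, 0, 0, 5, 0, 0, 0, 0, 0, 0, 9, 0, 0, 0, 0, 0, 0, 9, 0, 0, 0, 0, 0, 0, 9, 0, 0, 0, 0, 0, 0, 9, 0, 0, 0])

```text
clock: 17.92
eef_pos: [515.8, 74.2, 79.0]
eef_rot: [0.556, 1.569, -0.186]
wrist_force: [5.0, -2.8, -3.0]
finger_gap: 10.0
```

step_arm(commands=[0, 0, 0, 9, 0, 0, 0, 0, 0, 0, 9, 0, 0, 0, 0, 0, 0, 9, 0, 0, 0, 0, 0, 0, 7, 0, 0, 0, 0, 0, 0, 3, 0, 0, 0])

```text
clock: 18.55
eef_pos: [515.9, 73.7, 78.7]
eef_rot: [0.861, 1.569, -0.525]
wrist_force: [7.7, -5.0, -7.9]
finger_gap: 9.4
```

step_arm(commands=[0, 0, 0, 2, 0, 0, 0, 0, 0, 0, 1, 0, 0, 0, 0, 0, 0, 0, 0, 0, 0])

```text
clock: 18.92
eef_pos: [515.9, 73.8, 78.7]
eef_rot: [0.912, 1.569, -0.523]
wrist_force: [8.3, -5.1, -7.4]
finger_gap: 10.2
```

```bash
python3 - <<'E'
from h import *
st()
E
```

```text
t 18.93 tcp [515.9  73.8  78.7] phi -82.2 j [ 0.07  0.38  1.73 -0.    1.03  1.51] F [ 8.3 -5.1 -7.4] M [-0.9  -1.41  0.52] gap 10.2
```

step_arm(commands=[0, 0, 0, 0, 0, 0, 0.04, 0, 0, 0, 0, 0, 0, 0.04, -0.02, 0, 0, 0, 0, 0, 0.04, -0.03, 0, 0, 0, 0, 0, 0.04, 0, 0, 0, 0, 0, 0, 0.04])

```text
clock: 19.55
eef_pos: [516.0, 74.6, 130.8]
eef_rot: [1.538, 1.567, 0.103]
wrist_force: [-0.4, -0.3, 0.5]
finger_gap: 40.0
```

```bash
python3 - <<'E'
from h import *
s=st();plan([679,-35,130],-9)
E
```

```text
t 19.55 tcp [516.   74.6 130.8] phi -82.2 j [0.07 0.31 1.69 0.   1.14 1.51] F [-0.4 -0.3  0.5] M [-0.03  0.14  0.01] gap 40.0
shift mm [  1.4 146.7 130.6] rot deg [-73.2   0.1  -0.2]
```

step_arm(commands=[0, 0.024, 0.021, 0, 0, 0, 0.04, 0, 0.024, 0.022, 0, 0, 0, 0.04, 0, 0.025, 0.022, 0, 0, 0, 0.04, 0, 0.025, 0.022, 0, 0, 0, 0.04, 0, 0.025, 0.022, 0, 0, 0, 0.04])

```text
clock: 20.18
eef_pos: [652.2, -17.6, 127.7]
eef_rot: [-1.86, 1.569, 2.988]
wrist_force: [-0.4, 0.6, 0.7]
finger_gap: 40.1
```

step_arm(commands=[0, 0.024, 0.022, 0, 0, 0, 0.04, 0, 0, 0, -9, 0, 0, 0.04, 0, 0, 0, -9, 0, 0, 0.04, 0, 0, 0, -9, 0, 0, 0.04, 0, 0, 0, -9, 0, 0, 0.04])

```text
clock: 20.8
eef_pos: [678.1, -35.4, 127.5]
eef_rot: [-2.47, 1.569, 3.011]
wrist_force: [0.8, -0.9, 0.3]
finger_gap: 40.0
```

step_arm(commands=[0, 0, 0, -9, 0, 0, 0.04, 0, 0, 0, -9, 0, 0, 0.04, 0, 0, 0, -9, 0, 0, 0.04, 0, 0, 0, -9, 0, 0, 0.04, 0, 0, 0, -1, 0, 0, 0.04])

```text
clock: 21.42
eef_pos: [678.1, -35.4, 127.8]
eef_rot: [-3.14, 1.569, 2.982]
wrist_force: [0.5, 0.5, 0.5]
finger_gap: 39.9
```

```bash
python3 - <<'E'
from h import *
s=st();plan([679,-35,79],-9)
E
```

```text
t 21.43 tcp [678.1 -35.4 127.8] phi -9.2 j [-0.11  0.65  1.19  0.    1.3   0.06] F [0.5 0.5 0.5] M [-0.11  0.09 -0.02] gap 39.9
shift mm [48.8  0.6  0.9] rot deg [-0.2 -0.1 -0. ]
```

step_arm(commands=[0.018, 0.001, 0.001, 0, 0, 0, 0.04, 0.018, 0, 0, 0, 0, 0, 0.04, 0.012, 0, 0, 0, 0, 0, 0.04, 0.001, 0, 0, 0, 0, 0, 0.03, 0, 0, 0, 0, 0, 0, 0.02])

```text
clock: 22.05
eef_pos: [679.9, -34.8, 80.4]
eef_rot: [0.071, 1.57, -0.091]
wrist_force: [0.5, -0.7, -0.1]
finger_gap: 23.4
```

step_arm(commands=[0, 0, 0, 0, 0, 0, 0.01, 0, 0, 0, 0, 0, 0, 0.0, 0, 0, 0, 0, 0, 0, 0.0, 0, 0, 0, 0, 0, 0, 0.0])

```text
clock: 22.55
eef_pos: [680.2, -34.8, 80.6]
eef_rot: [0.046, 1.569, -0.115]
wrist_force: [4.6, -0.4, 3.3]
finger_gap: 10.1
```

```bash
python3 - <<'E'
from h import *
st();plan([679,-35,79],-79)
E
```

```text
t 22.55 tcp [680.2 -34.8  80.6] phi -9.2 j [-0.1   0.7   1.22 -0.    1.21  0.06] F [ 4.6 -0.4  3.3] M [-0.13 -0.82 -0.01] gap 10.1
shift mm [ 1.6 -0.4 -1.1] rot deg [69.8  0.1 -0.1]
```

step_arm(commands=[0, 0, 0, 5, 0, 0, 0, 0, 0, 0, 9, 0, 0, 0, 0, 0, 0, 9, 0, 0, 0, 0, 0, 0, 9, 0, 0, 0, 0, 0, 0, 9, 0, 0, 0])

```text
clock: 23.18
eef_pos: [681.1, -35.5, 80.4]
eef_rot: [0.597, 1.566, -0.285]
wrist_force: [15.1, -5.8, -3.2]
finger_gap: 9.7
```

step_arm(commands=[0, 0, 0, 9, 0, 0, 0, 0, 0, 0, 9, 0, 0, 0, 0, 0, 0, 7, 0, 0, 0, 0, 0, 0, 4, 0, 0, 0, 0, 0, 0, 3, 0, 0, 0])

```text
clock: 23.8
eef_pos: [681.4, -36.3, 80.1]
eef_rot: [0.978, 1.565, -0.459]
wrist_force: [17.6, -8.5, -7.7]
finger_gap: 9.8
```

step_arm(commands=[0, 0, 0, 0, 0, 0, 0])

```text
clock: 23.92
eef_pos: [681.3, -36.3, 80.1]
eef_rot: [0.956, 1.565, -0.48]
wrist_force: [18.2, -9.9, -6.9]
finger_gap: 9.7
```

```bash
python3 - <<'E'
from h import *
st()
E
```

```text
t 23.93 tcp [681.3 -36.3  80.1] phi -82.3 j [-0.11  0.7   1.22 -0.    1.21  1.33] F [18.2 -9.9 -6.9] M [-1.88 -3.29  0.58] gap 9.7
```

Moment again rises to 0.58 N m: at the stop. Release, lift, and go to the viewing pose.

step_arm(commands=[0, 0, 0, 0, 0, 0, 0.04, 0, 0, 0, 0, 0, 0, 0.04, -0.02, 0, 0, 0, 0, 0, 0.04, -0.03, 0, 0, 0, 0, 0, 0.04, -0.03, 0, 0, 0, 0, 0, 0.04])

```text
clock: 24.55
eef_pos: [679.6, -34.6, 162.5]
eef_rot: [1.406, 1.57, -0.029]
wrist_force: [-1.0, -0.2, -0.5]
finger_gap: 40.2
```

step_arm(commands=[-0.025, 0, -0.005, -9, 0, 0, 0.04, -0.025, 0, 0, -9, 0, 0, 0.04, -0.025, 0, 0, -9, 0, 0, 0.04, -0.025, 0, 0, -9, 0, 0, 0.04, 0, 0, 0, -9, 0, 0, 0.04])

```text
clock: 25.18
eef_pos: [679.3, -29.7, 264.1]
eef_rot: [0.561, 1.566, -0.083]
wrist_force: [0.3, -0.5, 0.4]
finger_gap: 40.1
```

step_arm(commands=[0, 0, -0.02, -9, 0, 0, 0.04, 0, -0.015, -0.03, -9, 0, 0, 0.04, 0, -0.015, -0.03, -9, 0, 0, 0.04, 0, 0, 0, 0, 0, 0, 0.04, 0, 0, 0, 0, 0, 0, 0.04])

```text
clock: 25.8
eef_pos: [596.6, -20.9, 261.2]
eef_rot: [0.117, 1.569, -0.063]
wrist_force: [0.6, 0.7, -0.2]
finger_gap: 39.6
```

```bash
python3 chk.py pics/t9.png; python3 - <<'E'
from h import *
im=manip.camera("top"); cv2.imwrite("pics/top9.png",im[:,:,::-1])
print([(d["centre"],d["score"]) for d in manip.find_in("candle_mid","top")])
E
```

```text
t 25.8 tcp [596.6 -20.9 261.2] phi -10.3 j [-0.1   0.37  1.3   0.    1.47  0.08] F [ 0.6  0.7 -0.2] M [-0.09  0.04 -0.01] gap 39.6
[([276.1, 497.8], 0.56), ([266.7, 291.8], 0.47)]
```

View pics/t9.png

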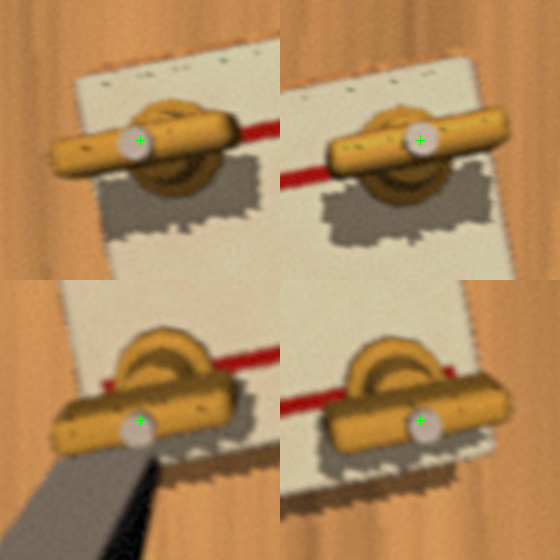

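```bash
python3 - <<'E'
from h import *
a=cv2.imread("pics/top0.png")[240:310,460:540].astype(np.float32);b=cv2.imread("pics/top9.png")[240:310,460:540].astype(np.float32)
print(cv2.phaseCorrelate(a[...,1],b[...,1]),np.abs(a-b).mean())
st(); manip.sign_off()
E
```

```text
((0.0014626622484001928, -0.03749377161621226), 0.9906546920537949) 16.698452
t 25.95 tcp [596.7 -20.9 260. ] phi -10.3 j [-0.1   0.37  1.3   0.    1.47  0.08] F [ 0.3 -0.1 -0.3] M [-0.05  0.05 -0.  ] gap 39.5
the job is handed in; nothing more can be done
```

I closed the flower press and handed the job in at about 26 s of the 64 s allowed. Directions are as seen in the top camera's world axes. I tightened the nut at +x+y first, then the one diagonally opposite at −x−y, then −x+y, and last +x−y.

- **Stops:** I turned each nut until it stopped. The wrist moment rose to 0.4–0.6 N m while I pushed a little further, far above the 0.06 N m turning friction.
- **Alignment:** In the last wrist picture all four wings lie along the red lines. They read about 11°, against 11.05° for the press. One rough reading of the −x+y nut gave about 9°, but its top edge measured about 10.8°.
- **Release:** The fingers are open and about 160 mm above the press. The wrist force reads about zero.
- **Candle jar:** The detector put the jar about 3 pixels from where it first did, with a low score. Comparing the first and last top pictures showed a shift of less than 0.05 pixel. There was a brightness difference, probably the arm's shadow. The arm never went near the jar, so I take it as unmoved.

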